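# Load a slide cassette through the dust flap of a slide intake station

## Task

With the fingertips, push the flat slide cassette that lies on the station's loading shelf in through the doorway: nudge it sideways first if it does not line up, let it push the hanging flap inwards, and slide it on until it has dropped off the end of the shelf and lies flat on the lower floor inside. Then draw the fingers back out so that the flap swings fully shut. Do not lift or carry the cassette, and leave the other things where they stand.

Things in the scene. Friction and masses are not known exactly. Their poses are not given: they have to be found in the camera images.
- station: White slide intake station fixed to the bench: loading shelf, upright doorway with a hanging flap, clear dust hood behind. Origin: on the bench below the middle of the shelf's inner end; +x points inwards through the doorway (roughly to the robot's left), z up. The shelf is flat without raised edges, top 30 mm above the bench, from x = -200 to 0 mm, y = -130 to 130 mm.
- shelf_end (a point): Middle of the shelf's inner end, on its top (station x = 0, y = 0, 30 mm above the bench). Here the shelf ends in a square step 27 mm down to the floor inside the hood; the cassette must be pushed until its rear end is past this edge.
- lintel (a point): Middle of the lintel's underside, 165 mm above the bench (135 above the shelf). The doorway frame is 12 mm thick (station x = -12 to 0), 120 mm clear width (y = -60 to 60), with jambs 40 mm wide each side; lintel top 190 mm above the bench. It overhangs: to reach about 20 mm past the shelf's end, the fingers must lean tips-forward, about 40 degrees.
- inner_floor (a point): Centre of the floor inside the clear hood, 3 mm above the bench. The hood is closed at the sides, back and roof: station x = 0 to 160 mm, y = -100 to 100 mm, roof 190 mm above the bench.
- flap (a joint): Steel flap 136 wide, 127 high, 4 mm thick, 0.1 kg, hung by its top edge just inside the doorway (hinge along station y at x = 6 mm, 163 mm above the bench; lower edge 6 mm above shelf level). Swings inwards only: 0 = hanging shut, up to 1.45 rad as its lower edge moves in and up. No spring or latch: under 1 N opens it, and it falls shut by its weight.
- cassette: Flat grey plastic case with a dark seam and a white label on top, 80 mm long (its x), 56 wide (its y), 26 high, about 0.14 kg, loose on the shelf in front of the doorway, its length pointing in to within about 20 degrees, often off to one side of the doorway. Origin: centre of its underside.
- oil_bottle: Bystander, to be left alone: small amber bottle, 26 mm across, 55 mm tall, standing on the shelf close to the jamb on the station's +y side. Origin: centre of its underside.
- objective_can: Bystander, to be left alone: small black round can, 28 mm across, 46 mm tall, standing on the shelf close to the jamb on the station's -y side. Origin: centre of its underside.
- slide_box: Bystander, to be left alone: grey closed storage box 140 x 95 x 35 mm lying on the bench behind the hood (larger than the cassette, not to be loaded). Origin: centre of its underside.
- beaker: Bystander, to be left alone: empty glass beaker, 68 mm across, 85 mm tall, on the bench beside the doorway, station +y side. Origin: centre of its underside.
- wash_bottle: Bystander, to be left alone: white plastic bottle, 60 mm across, 140 mm tall, on the bench beside the hood, station -y side. Origin: centre of its underside.
- stain_jar: Bystander, to be left alone: squat lidded glass jar, 52 mm across, 65 mm tall, on the bench beside the shelf, station -y side. Origin: centre of its underside.
- counter_block: Bystander, to be left alone: grey instrument case 90 x 60 x 45 mm on the bench beside the hood, station +y side. Origin: centre of its underside.
Things that resemble listed ones, but are neither listed nor needed, are in the scene too. What is shaped like the cassette but orange is not meant.

How it is judged (in metres and radians):
On the way:
1. the cassette lies across the end of the shelf in the doorway with the flap pushed open (x of cassette in the frame of station between -0.03 and 0.035 m and y of cassette in the frame of station between -0.06 and 0.06 m and value of joint flap above 0.1 rad), for 0.05 s.
At the end, for the whole second after the job is handed in: The cassette rests flat (within 0.1 rad, label up) on the lower floor inside the hood, wholly past the end of the shelf, and the flap hangs shut (within 0.05 rad) (x of cassette in the frame of station between 0.038 and 0.125 m and y of cassette in the frame of station between -0.075 and 0.075 m and z of cassette in the frame of station below 0.008 m and angle between cassette's own z axis and vertical below 0.1 rad and linear speed of cassette below 0.02 m/s and value of joint flap below 0.05 rad); the robot touches nothing.
It fails at once if the cassette is lifted more than 12 mm off the shelf (z of cassette in the frame of station above 0.042 m).
It fails at once if the cassette is pushed off the shelf on to the bench (x of cassette in the frame of station below -0.02 m and z of cassette in the frame of station below 0.015 m).
It fails at once if another thing is shifted more than 25 mm (distance of any of oil_bottle, objective_can, slide_box, beaker, wash_bottle, stain_jar, counter_block from where it was at the start of the episode above 0.025 m).
It also fails if it takes over 51 s, if anything falls off the work surface, if the arm or the gripper's body presses on something with over 40 N, if the wrist force passes 120 N, or if a joint passes its speed limit or range.

## Robot

A 6-joint arm with a two-finger parallel gripper is mounted at the origin on the work surface. World frame = base frame: x ahead of the robot, y to its left, z up, the work surface at z = 0. Lengths are in mm, angles in rad, forces in N, time in s.
With the tool pointing down it reaches from about 375 to 975 mm from the base axis. Payload 3.8 kg.
Tool frame: the origin (TCP) lies on the mounting face of the last link; the fingertips stand 173 mm ahead of it and the grasp point (between the pads) lies 155 mm ahead of it; z points along the fingers, y is the line along which they close (so a half turn about z gives the same grasp; the last joint's range is limited). The gripper opens to 85 mm and grips with 20 to 120 N. Pads are 22 mm wide; open, the fingers measure 114 mm over their backs; the gripper's body (76 mm by 85 mm) begins 54 mm behind the grasp point. The pads swing forward as they close: fully open they stand 13 mm farther back than shut.
Start: joints at [1.298, 0.264, 1.604, -0, 1.274, -0.037], TCP at [157.692, 656.318, 404.68] pointing down, gripper open.
Joint ranges: [-2.63, 2.63], [-0.94, 2.18], [0.31, 2.57], [-1.31, 4.45], [0, 2.66], [-2.55, 2.55]. Speed limits (rad/s): [2.57, 2.57, 3.14, 3.14, 3.14, 3.14].

## Interface

Orientations are given as a rotation vector (axis times angle).
In Python, from station import bot gives the robot as it stands.
- The arm moves only by the tool send_rows, never from a script. Its argument "motion" is a list of rows, each a list of 7 numbers: the finger opening in cm, from 0 to 8.54, then the shift along the tool's x, y, z in cm, then the turn, a rotation vector about the tool's x, y, z in rad. In form: [[hand, x, y, z, wx, wy, wz], ...]. A call has exactly 10 rows; each row shifts and turns the commanded pose from where the row before left it, along the tool's axes as they then stand; what a row does not reach is not made up. A row lasts 1/10 s, in which the tool goes at most 50 mm and 8.59 degrees, less where a joint would pass 70% of its speed; a pose out of reach is approached as far as the arm can. A call is refused whole if a number of a shift passes 5 or a number of a turn 0.15, either way. A call with a gripper value outside its range is refused whole. The fingers move at their own pace and stop on an object; "newtons" is the grip in N (left out, the last holds). Time passes only in rows, so rows that do not move let the fingers close, or fill a call up. It gives the time, the measured TCP pose, the force, the opening and the grip force at its end, in the units of the state.
- bot.get_state(): the state, without advancing time (a new reading comes with each control period).
- bot.get_image(name): name is "scene" or "side" or "wrist"; returns the picture (400x640x3 uint8, red, green, blue); there is no depth.
- bot.get_calibration(name): a dict with "camera_matrix" (3x3 intrinsics, pixels), "dist_coeffs" ([k1, k2, p1, p2, k3] as OpenCV has them; the pictures are not rectified), "rvec" (rotation vector, rad) and "tvec" (3), from world to camera coordinates, as OpenCV has them; the wrist camera has in their place "mount" (4x4, takes a point from camera to tool coordinates, whose origin is the TCP and whose axes are the flange's). Camera axes: x right, y down, z forward; pixel columns grow to the right and rows downward; lengths in mm; the calibration is good to about 2 mm. A picture is of the moment at which its call begins: read the wrist's pose just before it. get_calibration takes no time and is no camera call.
- bot.job_done(): hands the job in; it is judged then, once.
The state is a dict: "clock": time; "qpos": joint angles; "dq": joint speeds; "tau": joint torques, N m; "tool_pos": TCP position; "tcp_rot": TCP orientation; "force": force on the tool from outside, world axes, zero at the start; "ft_torque": the same for the moment, N m; "grip_width": opening from 0.0 (shut) to 1.0 (fully open); "finger_force": force on a finger pad.
Only numpy, scipy, OpenCV 4.12 (cv2) and the standard library are available. Lean on these libraries where they do the work, as an engineer would, in place of code of your own. Each camera call takes 0.05 s, during which the arm holds its last target. There are 200 camera calls.

## Working session

There is one attempt and no reset: what is moved stays moved. The work goes in short steps, Python scripts to look and compute and a tool call to move; the robot and the scene stay as the last step left them, time stands still between calls to the robot, and variables do not carry over. Pictures are saved under pics/ and viewed, at most 10 in all, crops included, and the job is handed in when it is done.

Besides the shell and the picture viewer there is one more tool, called after ">>>" by a JSON object that holds its "op" and its "data", one argument or row to a line. send_rows: Moves the arm, as the interface text tells. Its arguments: {"type":"object","properties":{"motion":{"type":"array","items":{"type":"array","items":{"type":"number"}}},"newtons":{"type":"number"}},"required":["motion"]}

```bash
mkdir -p pics; python3 - <<'E'
from station import bot
import cv2,numpy as np
print(bot.get_state())
for n in ("scene","side","wrist"):
    im=bot.get_image(n); cv2.imwrite(f"pics/{n}0.png",im[:,:,::-1])
    c=bot.get_calibration(n); print(n,{k:np.round(v,3).tolist() for k,v in c.items()})
E
```

```text
{'clock': 0.0, 'qpos': array([ 1.29810007e+00,  2.64745603e-01,  1.60539252e+00, -8.87292055e-06,
        1.27371890e+00, -3.68928185e-02]), 'dq': array([ 1.91381501e-03,  2.74954526e-05,  1.08720899e-03, -2.45744162e-04,
        6.18927336e-06,  1.13501001e-03]), 'tau': array([ 2.50478050e-03, -5.15106010e+01, -3.67316329e+01,  1.20704576e-04,
        1.28172143e-02,  1.02510444e-05]), 'tool_pos': array([157.59935133, 655.97937154, 403.35668954]), 'tcp_rot': array([-0.36949726, -3.11944274,  0.00351601]), 'force': array([-0.25907761,  0.87250663,  0.6304469 ]), 'ft_torque': array([ 0.02063733, -0.02125216, -0.01213688]), 'finger_force': 0.0, 'grip_width': 0.9973575701313718}
scene {'camera_matrix': [[377.26, 0.0, 325.572], [0.0, 377.26, 195.989], [0.0, 0.0, 1.0]], 'dist_coeffs': [-0.041, 0.0, 0.0, 0.0, 0.0], 'rvec': [2.391, 0.876, -0.268], 'tvec': [-482.02, -195.182, 1388.771]}
side {'camera_matrix': [[362.871, 0.0, 314.419], [0.0, 362.871, 200.852], [0.0, 0.0, 1.0]], 'dist_coeffs': [0.002, 0.0, 0.0, 0.0, 0.0], 'rvec': [2.043, -0.584, 0.342], 'tvec': [-434.007, 292.851, 786.478]}
wrist {'camera_matrix': [[338.404, 0.0, 314.753], [0.0, 338.404, 200.663], [0.0, 0.0, 1.0]], 'dist_coeffs': [-0.026, 0.0, 0.0, 0.0, 0.0], 'mount': [[0.001, -0.952, -0.306, 77.846], [1.0, 0.001, 0.0, 0.61], [0.0, -0.306, 0.952, 30.576], [0.0, 0.0, 0.0, 1.0]]}
```

View pics/scene0.png

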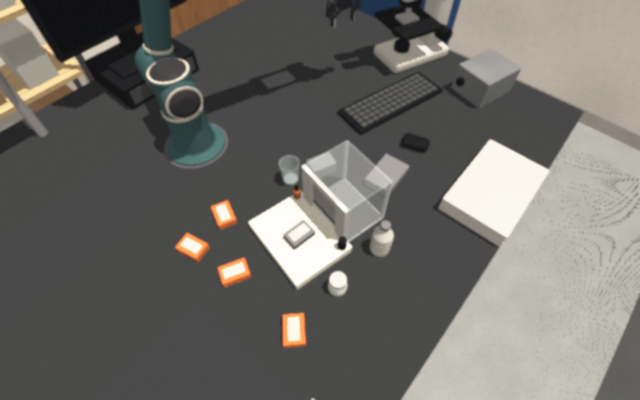

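View pics/side0.png

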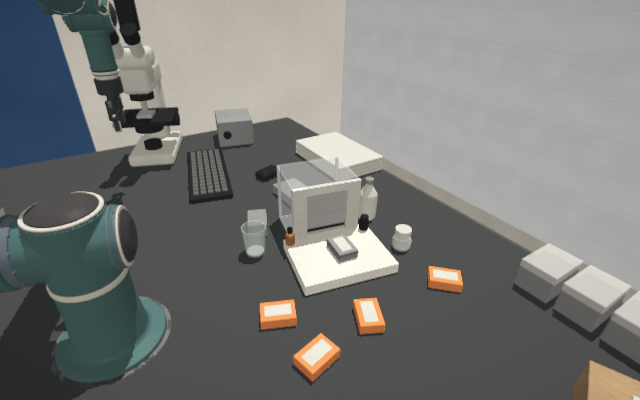

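View pics/wrist0.png

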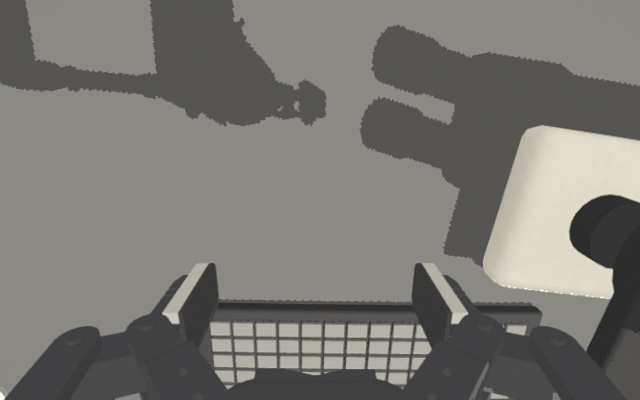

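The scene view shows the robot base at (197,150) and the shelf quad at about (249,225), (300,284), (350,248), (296,195). The grey cassette with its white label is at (299,234), or (343,247) in the side view. The oil bottle is at (297,192), the can at (342,243). The orange cases at (223,214), (192,246), (234,271) and (294,329) are lookalikes. Only the grey one on the shelf fits; I'll confirm it in a crop.

```bash
cat > h.py <<'E'
import cv2,numpy as np
from station import bot
def ray(n,px,st=None):
    c=bot.get_calibration(n)
    u=cv2.undistortPoints(np.array(px,float).reshape(-1,1,2),c["camera_matrix"],np.array(c["dist_coeffs"],float)).reshape(-1,2)
    d=np.c_[u,np.ones(len(u))]
    if n=="wrist":
        T=np.eye(4);T[:3,:3]=cv2.Rodrigues(np.array(st["tcp_rot"]))[0];T[:3,3]=st["tool_pos"]
        M=T@np.array(c["mount"]); return M[:3,3],d@M[:3,:3].T
    R=cv2.Rodrigues(np.array(c["rvec"],float))[0]
    return -R.T@np.array(c["tvec"],float).ravel(),d@R
def onz(n,px,z,st=None):
    o,d=ray(n,px,st); return o+d*((z-o[2])/d[:,2])[:,None]
E
python3 - <<'E'
from h import *
np.set_printoptions(precision=1,suppress=True)
im=cv2.imread("pics/scene0.png"); s=cv2.imread("pics/side0.png")
print(onz("scene",[(249,225),(300,284),(350,248),(296,195)],30))
print(onz("side",[(284,250),(299,286),(396,266)],30))
print(onz("scene",[(299,234)],56),onz("side",[(342,244)],56))
a=cv2.resize(im[180:290,240:360],None,fx=5,fy=5,interpolation=cv2.INTER_CUBIC)
b=cv2.resize(s[170:290,270:430],None,fx=5,fy=5,interpolation=cv2.INTER_CUBIC)
cv2.imwrite("pics/c1.png",a);cv2.imwrite("pics/c2.png",b)
E
```

```text
[[ 426.1 -122.3   30. ]
 [ 673.3 -162.    30. ]
 [ 710.3   16.1   30. ]
 [ 459.2   54.1   30. ]]
[[ 436.1   36.2   30. ]
 [ 401.6 -105.9   30. ]
 [ 652.9 -175.2   30. ]]
[[574.9 -56.3  56. ]] [[567.  -52.5  56. ]]
```

View pics/c1.png

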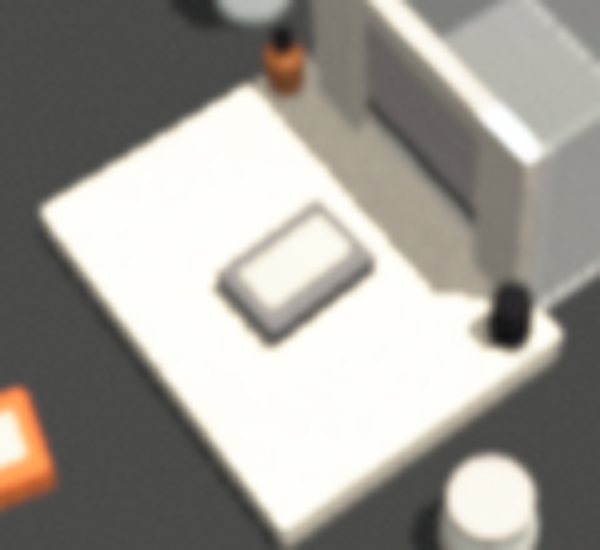

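View pics/c2.png

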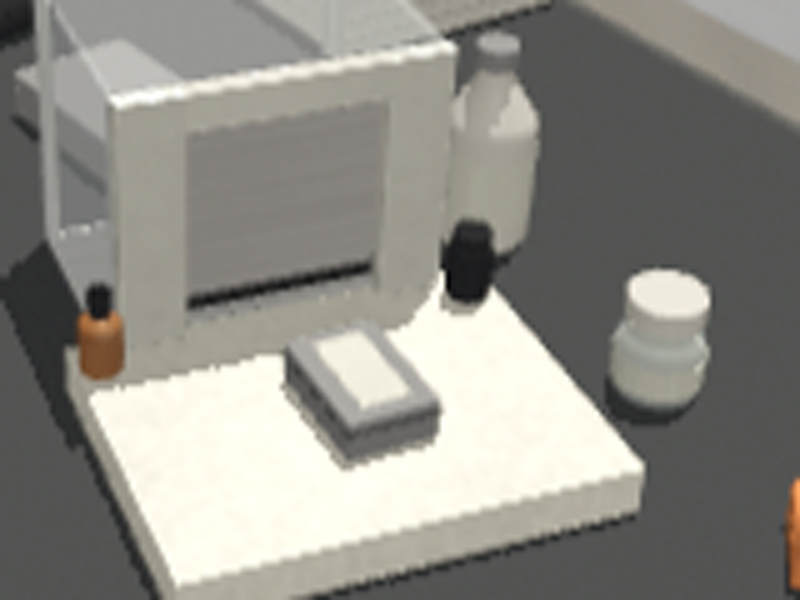

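The crops confirm a grey case with a dark seam and a white label. In the scene crop the label's centre is at (296,260), in the side crop at (362,369). Both front shelf corners are visible in both crops: (42,212) and (287,538) in the scene crop, (175,585) and (643,465) in the side crop.

```bash
python3 - <<'E'
from h import *
np.set_printoptions(precision=1,suppress=True)
f=lambda p,o:(np.array(p,float)+.5)/5-.5+o
S=lambda p:f(p,(240,180)); D=lambda p:f(p,(270,170))
def tri(a,b):
    o1,d1=ray("scene",[a]);o2,d2=ray("side",[b]);d1=d1[0];d2=d2[0]
    t=np.linalg.lstsq(np.c_[d1,-d2],o2-o1,rcond=None)[0]
    p,q=o1+t[0]*d1,o2+t[1]*d2
    return (p+q)/2,np.linalg.norm(p-q)
pts=dict(A=((42,212),(175,585)),B=((287,535),(643,465)),label=((296,260),(362,369)),
 linR=((530,162),(452,45)),can=((515,290),(472,225)),oil=((283,35),(98,290)))
for k,(a,b) in pts.items(): print(k,*tri(S(a),D(b)))
sc=onz("scene",[S(p) for p in [(42,212),(287,535),(560,335)]],30);sd=onz("side",[D(p) for p in [(175,585),(643,465)]],30)
print(sc,sd)
for n,F,L in(("scene",S,[(237,270),(318,214),(356,250),(275,305)]),("side",D,[(362,410),(315,342),(357,330),(412,395)])):
    w=onz(n,[F(p) for p in L],56);print(n,w.mean(0),w[:,:2]);
    d=(w[1]-w[0]+w[2]-w[3])[:2];print("yaw",np.degrees(np.arctan2(d[1],d[0])),np.linalg.norm(d)/2)
for w in(sc,sd):
    d=(w[0]-w[1])[:2];print("station yaw",np.degrees(np.arctan2(d[1],d[0]))-90,np.linalg.norm(d))
d=(sc[2]-sc[1])[:2];print("station yaw x",np.degrees(np.arctan2(d[1],d[0])),np.linalg.norm(d))
E
```

```text
A [ 413.5 -114.7   27.8] 3.141233477303302
B [ 669.8 -169.5   27.4] 5.967001713057878
label [568.7 -50.4  55.8] 0.4224683051198922
linR [678.3  22.8 189.7] 4.789748369341891
can [687.3   6.2  78.1] 1.438881140347335
oil [464.7  53.6  83. ] 2.6754867703420615
[[ 415.9 -116.9   30. ]
 [ 672.1 -173.    30. ]
 [ 711.    22.8   30. ]] [[ 412.1 -114.8   30. ]
 [ 667.2 -168.2   30. ]]
scene [569.  -50.1  56. ] [[547.1 -78.2]
 [557.6 -18.8]
 [591.4 -22.7]
 [579.9 -80.8]]
yaw 79.4164435355016 59.77283729427355
side [568.4 -49.6  56. ] [[547.9 -79. ]
 [560.7 -16.9]
 [587.1 -20. ]
 [577.9 -82.7]]
yaw 79.98246846376904 63.37492403948804
station yaw 77.64315037841061 262.2816408504496
station yaw 78.17576293499764 260.6177641690035
station yaw x 78.74052126013255 199.62380431515575
```

Measured station frame: origin ≈ (583, 53), x axis at 78.1° in the world. Checks:
- Shelf width is 261 mm (given as 260).
- Shelf length is 200 mm.
- Lintel top height is 189.7 mm (given as 190).

The cassette is at station (-104, -7), turned +1.5°, so it already lines up with the doorway. I'll push straight in with both fingers, leaning about 50°. First I raise the arm and swing round.

>>> {"op": "send_rows", "data": {
  "motion": [
    [2.4,0,0,-2.5,0,0,0],
    [2.4,0,0,-2.5,0,0,0],
    [2.4,0,0,-2.5,0,0,0],
    [2.4,0,0,-2.5,0,0,0],
    [2.4,-4.5,0,0,0,0,0.0675],
    [2.4,-4.5,0,0,0,0,0.0675],
    [2.4,-4.5,0,0,0,0,0.0675],
    [2.4,-4.5,0,0,0,0,0.0675],
    [2.4,-4.5,0,0,0,0,0.0675],
    [2.4,-4.5,0,0,0,0,0.0675]
  ],
  "newtons": 40
}}

```text
clock: 1.15
tool_pos: [405.8, 549.8, 504.0]
tcp_rot: [-0.993, -2.98, 0.001]
force: [0.1, 0.5, 0.2]
grip_width: 0.283
finger_force: 0.0
```

>>> {"op": "send_rows", "data": {
  "motion": [
    [2.4,-4.5,0,0,0,0,0.0675],
    [2.4,-4.5,0,0,0,0,0.0675],
    [2.4,-4.5,0,0,0,0,0.0675],
    [2.4,-4.5,0,0,0,0,0.0675],
    [2.4,-4.5,0,0,0,0,0.0675],
    [2.4,-4.5,0,0,0,0,0.0675],
    [2.4,-4.5,0,0,0,0,0.0675],
    [2.4,-4.5,0,0,0,0,0.0675],
    [2.4,-4.5,0,0,0,0,0.0675],
    [2.4,-4.5,0,0,0,0,0.0675]
  ]
}}

```text
clock: 2.15
tool_pos: [663.7, 191.2, 504.0]
tcp_rot: [-1.924, -2.483, 0.001]
force: [0.5, -0.4, 0.2]
grip_width: 0.284
finger_force: 0.0
```

>>> {"op": "send_rows", "data": {
  "motion": [
    [2.4,-4.5,0,0,0,0,0.0675],
    [2.4,-4.5,0,0,0,0,0.0675],
    [2.4,-4.5,0,0,0,0,0.0675],
    [2.4,-4.5,0,0,0,0,0.0675],
    [2.4,-4.5,0,0,0,0,0.0675],
    [2.4,-4.5,0,0,0,0,0.0675],
    [2.4,-4.5,0,0,0,0,0.0675],
    [2.4,0,0,0,0,0,0],
    [2.4,0,0,0,0,0,0],
    [2.4,0,0,0,0,0,0]
  ]
}}

```text
clock: 3.15
tool_pos: [679.5, -118.0, 504.4]
tcp_rot: [-2.448, -1.968, -0.0]
force: [-0.0, 0.3, 0.4]
grip_width: 0.281
finger_force: 0.0
```

```bash
cat >> h.py <<'E'
from scipy.spatial.transform import Rotation as Ro
O=np.array([583,53.,30]);th=np.radians(78.1)
X=np.array([np.cos(th),np.sin(th),0]);Y=np.array([-np.sin(th),np.cos(th),0]);Z=np.array([0,0,1.])
def plan(tip,lean,st):
    """tip: station mm above shelf top; prints tool-frame shift (cm) and turn (rad) from here"""
    a=np.radians(lean);z=np.sin(a)*X-np.cos(a)*Z;x=np.cos(a)*X+np.sin(a)*Z
    R1=np.c_[x,np.cross(z,x),z];W=np.c_[X,Y,Z]
    R0=Ro.from_rotvec(st["tcp_rot"]).as_matrix()
    p=O+W@np.array(tip)-173*z
    tipnow=W.T@(st["tool_pos"]+173*R0[:,2]-O)
    print("tip now",tipnow.round(1),"lean",np.degrees(np.arctan2(R0[:,2]@X,-R0[2,2])).round(2),"target tcp",p.round(1),
     "shift now-frame cm",(R0.T@(p-st["tool_pos"])/10).round(2),"turn",Ro.from_matrix(R0.T@R1).as_rotvec().round(3),
     "shift target-frame",(R1.T@(p-st["tool_pos"])/10).round(2))
E
python3 - <<'E'
from h import *
st=bot.get_state(); plan((-185,-7,60),50,st); print(st["qpos"].round(2))
cv2.imwrite("pics/w1.png",bot.get_image("wrist")[:,:,::-1])
E
```

```text
tip now [-147.3 -129.6  301.4] lean 0.04 target tcp [ 524.4 -259.1  201.2] shift now-frame cm [-17.15 -12.1   30.31] turn [ 0.003  0.872 -0.009] shift target-frame [-34.16 -12.27   6.45]
[-0.21  0.25  1.44  0.    1.45  0.01]
```

View pics/w1.png

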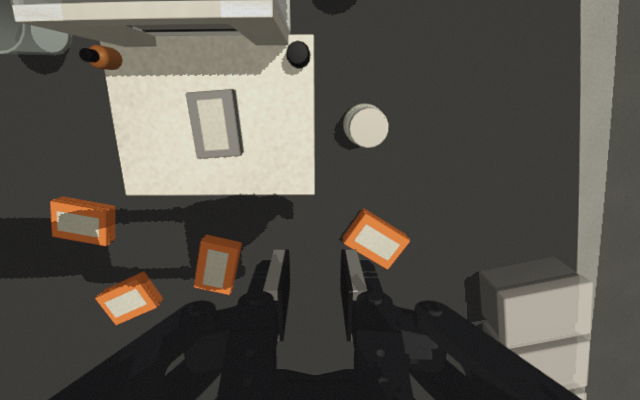

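The wrist view shows the cassette's top at corners (186,92), (233,89), (242,153), (197,157) on the shelf, whose front edge is at row 195. The orange cases lie on the bench only. Next I lean the tool and lower it behind the cassette.

```bash
python3 - <<'E'
from h import *
st=bot.get_state();W=np.c_[X,Y,Z]
for z,L in((56,[(186,92),(233,89),(242,153),(197,157)]),(30,[(126,195),(315,194),(314,35)])):
    w=(onz("wrist",L,z,st)-O)@W; print(w.round(1),w.mean(0).round(1))
E
```

```text
[[ -66.1   21.9   26. ]
 [ -63.3  -34.2   26. ]
 [-139.3  -39.5   26. ]
 [-143.8   17.3   26. ]] [-103.1   -8.6   26. ]
[[-200.6  131.5    0. ]
 [-200.9 -129.8    0. ]
 [  -2.2 -130.     0. ]] [-134.5  -42.8    0. ]
```

>>> {"op": "send_rows", "data": {
  "motion": [
    [2.4,0,0,0,0,0.145,0],
    [2.4,0,0,0,0,0.145,0],
    [2.4,0,0,0,0,0.145,0],
    [2.4,0,0,0,0,0.145,0],
    [2.4,0,0,0,0,0.145,0],
    [2.4,0,0,0,0,0.145,0],
    [2.4,0,0,0,0,0,0],
    [2.4,-4.3,-1.5,0.8,0,0,0],
    [2.4,-4.3,-1.5,0.8,0,0,0],
    [2.4,-4.3,-1.5,0.8,0,0,0]
  ]
}}

```text
clock: 4.2
tool_pos: [621.3, -171.3, 390.1]
tcp_rot: [-1.912, -1.542, -0.884]
force: [1.0, -0.4, 0.1]
grip_width: 0.28
finger_force: 0.0
```

>>> {"op": "send_rows", "data": {
  "motion": [
    [2.4,-4.3,-1.5,0.8,0,0,0],
    [2.4,-4.3,-1.5,0.8,0,0,0],
    [2.4,-4.3,-1.5,0.8,0,0,0],
    [2.4,-4.3,-1.5,0.8,0,0,0],
    [2.4,0,0,0,0,0,0],
    [2.4,0,0,0,0,0,0],
    [2.4,0,0,0,0,0,0],
    [2.4,0,0,0,0,0,0],
    [2.4,0,0,0,0,0,0],
    [2.4,0,0,0,0,0,0]
  ]
}}

```text
clock: 5.2
tool_pos: [544.9, -243.6, 239.7]
tcp_rot: [-1.911, -1.538, -0.889]
force: [0.8, 0.4, -0.1]
grip_width: 0.284
finger_force: 0.0
```

```bash
python3 - <<'E'
from h import *
st=bot.get_state(); plan((-172,-7,12),50,st); print(st["qpos"].round(2),st["force"])
cv2.imwrite("pics/w2.png",bot.get_image("wrist")[:,:,::-1])
E
```

```text
tip now [-165.9  -25.3   98. ] lean 49.78 target tcp [ 527.1 -246.4  153.2] shift now-frame cm [-7.03 -1.7   5.08] turn [ 0.008  0.004 -0.004] shift target-frame [-7.04 -1.69  5.06]
[-0.67  0.41  1.86  0.77  1.4  -0.8 ] [ 0.76819213  0.36613322 -0.14241721]
```

View pics/w2.png

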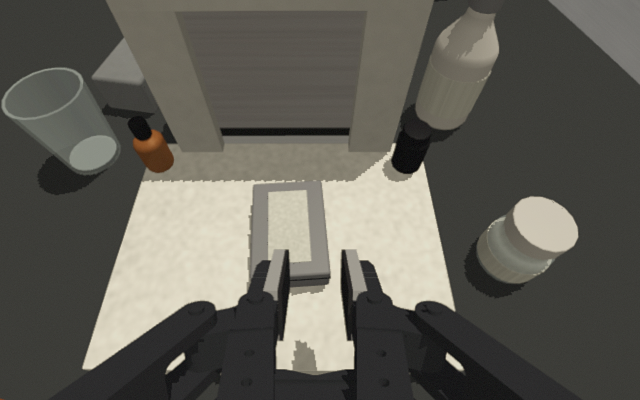

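Shelf edges agree to 1 mm. The cassette is at (-103, -9), turned about 4°, and in the wrist view it lies just ahead of the fingertips. I lower the tips behind it.

>>> {"op": "send_rows", "data": {
  "motion": [
    [2.4,-1.75,-0.4,1.2,0,0,0],
    [2.4,-1.75,-0.4,1.2,0,0,0],
    [2.4,-1.75,-0.4,1.2,0,0,0],
    [2.4,-1.75,-0.4,1.2,0,0,0],
    [2.4,0,0,0,0,0,0],
    [2.4,0,0,0,0,0,0],
    [2.4,0,0,0,0,0,0],
    [2.4,0,0,0,0,0,0],
    [2.4,0,0,0,0,0,0],
    [2.4,0,0,0,0,0,0]
  ]
}}

```text
clock: 6.25
tool_pos: [527.1, -248.7, 154.7]
tcp_rot: [-1.912, -1.537, -0.889]
force: [-0.0, 0.1, -0.0]
grip_width: 0.276
finger_force: 0.0
```

```bash
python3 - <<'E'
from h import *
st=bot.get_state(); plan((-60,-8.5,11),50,st);plan((2,-8.5,12),50,st); print(st["force"])
E
```

```text
tip now [-174.5   -8.9   13.1] lean 49.81 target tcp [ 551.6 -137.1  152.2] shift now-frame cm [ 7.18 -0.01  8.89] turn [ 0.008  0.003 -0.005] shift target-frame [7.15 0.1  8.91]
tip now [-174.5   -8.9   13.1] lean 49.81 target tcp [564.4 -76.5 153.2] shift now-frame cm [11.25 -0.07 13.56] turn [ 0.008  0.003 -0.005] shift target-frame [11.21  0.1  13.59]
[-0.016134   0.133883  -0.0287588]
```

>>> {"op": "send_rows", "data": {
  "motion": [
    [2.4,0.515,0,0.615,0,0,0],
    [2.4,0.515,0,0.615,0,0,0],
    [2.4,0.515,0,0.615,0,0,0],
    [2.4,0.515,0,0.615,0,0,0],
    [2.4,0.515,0,0.615,0,0,0],
    [2.4,0.515,0,0.615,0,0,0],
    [2.4,0.515,0,0.615,0,0,0],
    [2.4,0.515,0,0.615,0,0,0],
    [2.4,0.515,0,0.615,0,0,0],
    [2.4,0,0,0,0,0,0]
  ]
}}

```text
clock: 7.25
tool_pos: [542.4, -176.9, 153.6]
tcp_rot: [-1.91, -1.535, -0.888]
force: [0.3, -0.3, 0.3]
grip_width: 0.279
finger_force: 0.0
```

```bash
python3 - <<'E'
from h import *
st=bot.get_state(); plan((4,-8.5,12),50,st); print(st["force"])
cv2.imwrite("pics/w3.png",bot.get_image("wrist")[:,:,::-1])
E
```

```text
tip now [-101.1   -8.7   12.2] lean 49.88 target tcp [564.8 -74.5 153.2] shift now-frame cm [ 6.72 -0.01  8.04] turn [ 0.006  0.002 -0.006] shift target-frame [6.7  0.09 8.06]
[ 0.33841554 -0.32037769  0.29086215]
```

View pics/w3.png

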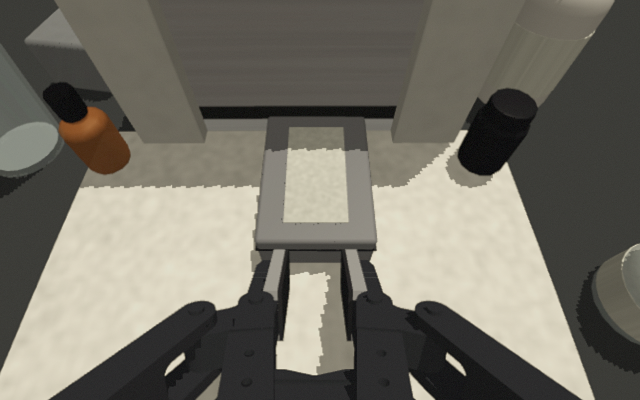

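The cassette now sits square against both fingertips, with its rear edge at row 245, columns 257–376, and is centred on the doorway opening (columns 205–395). I keep pushing.

>>> {"op": "send_rows", "data": {
  "motion": [
    [2.4,0.515,0,0.615,0,0,0],
    [2.4,0.515,0,0.615,0,0,0],
    [2.4,0.515,0,0.615,0,0,0],
    [2.4,0.515,0,0.615,0,0,0],
    [2.4,0.515,0,0.615,0,0,0],
    [2.4,0.515,0,0.615,0,0,0],
    [2.4,0.515,0,0.615,0,0,0],
    [2.4,0.515,0,0.615,0,0,0],
    [2.4,0.515,0,0.615,0,0,0],
    [2.4,0,0,0,0,0,0]
  ]
}}

```text
clock: 8.3
tool_pos: [557.9, -106.4, 153.5]
tcp_rot: [-1.91, -1.536, -0.888]
force: [-0.6, -0.9, -0.0]
grip_width: 0.274
finger_force: 0.0
```

```bash
python3 - <<'E'
from h import *
st=bot.get_state(); plan((8,-8.5,12),50,st); print(st["force"])
a=bot.get_image("wrist")[:,:,::-1]; b=bot.get_image("side")[150:290,250:430,::-1]
b=cv2.resize(b,(514,400),interpolation=cv2.INTER_CUBIC)
cv2.imwrite("pics/w4.png",cv2.resize(np.hstack([a[:,150:500],b]),None,fx=.92,fy=.92))
E
```

```text
tip now [-28.9  -9.4  12. ] lean 49.87 target tcp [565.6 -70.6 153.2] shift now-frame cm [ 2.34 -0.02  2.82] turn [ 0.006  0.002 -0.006] shift target-frame [2.33 0.02 2.82]
[-0.648173   -0.85401881 -0.0328459 ]
```

View pics/w4.png

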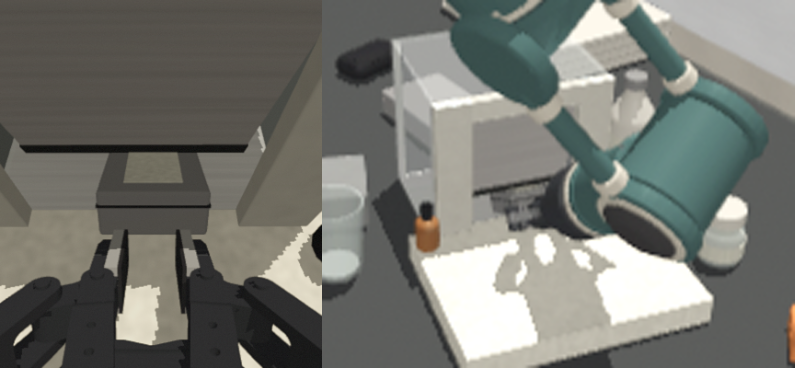

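The flap is open and rests on the cassette, which is tipping over the edge in the doorway, with its rear edge just ahead of the tips. I push it the rest of the way.

>>> {"op": "send_rows", "data": {
  "motion": [
    [2.4,0.39,0,0.47,0,0,0],
    [2.4,0.39,0,0.47,0,0,0],
    [2.4,0.39,0,0.47,0,0,0],
    [2.4,0.39,0,0.47,0,0,0],
    [2.4,0.39,0,0.47,0,0,0],
    [2.4,0.39,0,0.47,0,0,0],
    [2.4,0,0,0,0,0,0],
    [2.4,0,0,0,0,0,0],
    [2.4,0,0,0,0,0,0],
    [2.4,0,0,0,0,0,0]
  ]
}}

```text
clock: 9.4
tool_pos: [565.9, -72.0, 153.2]
tcp_rot: [-1.912, -1.535, -0.888]
force: [0.3, -0.3, -0.0]
grip_width: 0.281
finger_force: 0.0
```

```bash
python3 - <<'E'
from h import *
st=bot.get_state(); plan((20,-8.5,12),50,st); print(st["force"])
a=bot.get_image("wrist")[:,:,::-1]; b=bot.get_image("scene")[120:270,260:420,::-1]
b=cv2.resize(b,(427,400),interpolation=cv2.INTER_CUBIC)
cv2.imwrite("pics/w5.png",np.hstack([a[:,150:500],b]))
E
```

```text
tip now [  6.4 -10.4  11.7] lean 49.84 target tcp [568.1 -58.9 153.2] shift now-frame cm [ 0.86 -0.07  1.02] turn [ 0.008  0.003 -0.006] shift target-frame [ 0.85 -0.06  1.02]
[ 0.30827629 -0.28606963 -0.03521906]
```

View pics/w5.png

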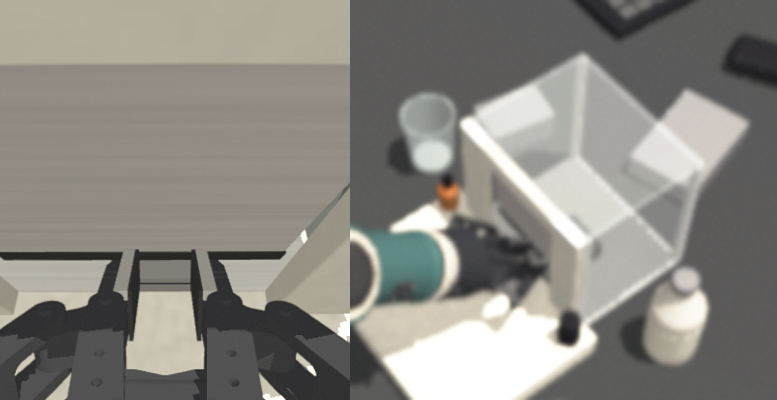

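The fingertips are past the edge and the flap rests on the fingers. I go another 12 mm so the cassette surely drops, then draw back along the same line.

>>> {"op": "send_rows", "data": {
  "motion": [
    [2.4,0.4,0,0.48,0,0,0],
    [2.4,0.4,0,0.48,0,0,0],
    [2.4,0,0,0,0,0,0],
    [2.4,0,0,0,0,0,0],
    [2.4,0,0,0,0,0,0],
    [2.4,-0.39,0,-0.46,0,0,0],
    [2.4,-0.65,0,-0.76,0,0,0],
    [2.4,-1.3,0,-1.52,0,0,0],
    [2.4,-1.3,0,-1.52,0,0,0],
    [2.4,-1.3,0,-1.52,0,0,0]
  ]
}}

```text
clock: 10.5
tool_pos: [551.9, -135.4, 152.7]
tcp_rot: [-1.912, -1.535, -0.888]
force: [-0.4, 0.1, -1.0]
grip_width: 0.28
finger_force: 0.0
```

>>> {"op": "send_rows", "data": {
  "motion": [
    [2.4,-1.3,0,-1.52,0,0,0],
    [2.4,-1.3,0,-1.52,0,0,0],
    [2.4,-1.3,0,-1.52,0,0,0],
    [2.4,-1.0,0,-2.5,0,0,0],
    [2.4,-1.0,0,-2.5,0,0,0],
    [2.4,-1.0,0,-2.5,0,0,0],
    [2.4,0,0,0,0,0,0],
    [2.4,0,0,0,0,0,0],
    [2.4,0,0,0,0,0,0],
    [2.4,0,0,0,0,0,0]
  ]
}}

```text
clock: 11.5
tool_pos: [522.4, -266.4, 177.1]
tcp_rot: [-1.91, -1.534, -0.887]
force: [-0.2, -0.6, -0.1]
grip_width: 0.284
finger_force: 0.0
```

```bash
python3 - <<'E'
from h import *
st=bot.get_state(); plan((-185,-8.5,100),50,st); print(st["force"])
a=bot.get_image("wrist")[:,:,::-1]; b=bot.get_image("scene")[130:240,290:400,::-1]
b=cv2.resize(b,(400,400),interpolation=cv2.INTER_CUBIC)
cv2.imwrite("pics/w6.png",np.hstack([a[:,130:520],b]))
E
```

```text
tip now [-192.7   -7.6   35.6] lean 49.89 target tcp [ 525.8 -259.5  241.2] shift now-frame cm [ 5.39  0.18 -3.56] turn [ 0.006  0.002 -0.007] shift target-frame [ 5.39  0.19 -3.55]
[-0.18607327 -0.5691102  -0.11898687]
```

View pics/w6.png

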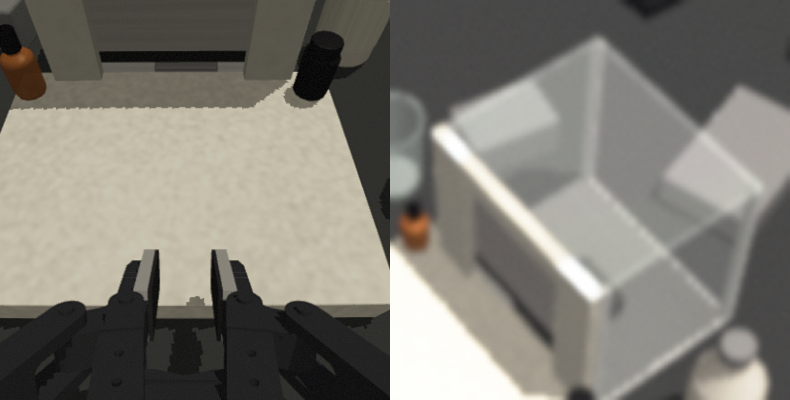

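The flap hangs shut and the shelf is empty. Under the flap a grey patch the width of the cassette shows at (186,66), level with the shelf edge. I've used up my pictures, so I'll check its position and height numerically.

```bash
python3 - <<'E'
from h import *
st=bot.get_state();W=np.c_[X,Y,Z]
a=cv2.imread("pics/w6.png").astype(int).mean(2).astype(int)
for r in (60,63,66,69,72): print(r,a[r,140:232:4])
print("col186",a[44:82,186]);print("col130",a[44:82,130])
for z in (29,30,56): print(z,((onz("wrist",[(285,66),(347,66),(316,62),(316,71)],z,st)-O)@W).round(1).tolist())
E
```

```text
60 [12 12 10 10 10 12 12 13 13 12 12 13 13  7  1 16  7 15 15 12 12 13  9]
63 [89 87 88 88 57 59 58 56 57 58 58 58 59 58 58 58 57 57 59 55 90 93 92]
66 [90 88 89 88 59 62 60 59 61 59 62 60 62 60 61 61 61 61 60 57 88 88 89]
69 [89 87 87 88 51 51 53 55 54 51 50 52 52 53 51 54 54 54 54 52 91 90 89]
72 [101 100 101 104  97  97  94  94  94  99  95  97  96  96  94  94  98  97
  96  96 102 100 101]
col186 [ 69  70  70  69  69  69  65  27  13  10  13  12   5  14   8  16  14  25
  47  58  58  58  61  63  60  53  53  69  97 105 105 104 106 106 106 105
 105 106]
col130 [ 69  70  67  68  68  70  69  26  12  11  14  12  12   8   9  13  15  23
  60  88  90  92  89  89  87  88  88  93  99 105 102 100 101 102 103 105
 105 106]
29 [[7.9, 16.6, -1.0], [7.3, -38.0, -1.0], [13.2, -10.8, -1.0], [0.7, -10.7, -1.0]]
30 [[6.5, 16.4, 0.0], [6.0, -37.9, 0.0], [11.8, -10.8, 0.0], [-0.6, -10.7, 0.0]]
56 [[-29.1, 13.0, 26.0], [-29.5, -33.7, 26.0], [-24.5, -10.4, 26.0], [-35.2, -10.3, 26.0]]
```

The patch spans about 55 mm (cassette width 56) and lies wholly below shelf level. Its dark seam row fits a rear face at about x = 20, so the cassette's centre is at about x = 60, y = -11, flat on the floor. The arm touches nothing, so I hand in.

```bash
python3 -c "
from station import bot
print(bot.job_done())"
```

```text
the job is handed in; nothing more can be done
None
```

I handed the job in with the cassette pushed through the doorway and dropped to the floor inside (centre about station x = 60, y = -11), the flap shut and the fingers clear. I read that position from one wrist image, no pass/fail verdict came back, and I viewed 11 pictures, one over the limit of 10.

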